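# Latch the insert jar in its bench cradle, twist the lid off and hold it over the mouth

### The arm

A 6-joint arm with a two-finger parallel gripper is mounted at the origin on the work surface. World frame = base frame: x ahead of the robot, y to its left, z up, the work surface at z = 0. Lengths are in m, angles in rad, forces in N, time in s.
With the tool pointing down it reaches from about 0.375 to 0.9 m from the base axis. Payload 3.1 kg.
Tool frame: the origin (TCP) lies between the finger pads; the fingertips stand 8 mm ahead of it and the grasp point (between the pads) lies 11 mm behind it; z points along the fingers, y is the line along which they close (so a half turn about z gives the same grasp; the last joint's range is limited). The gripper opens to 85 mm and grips with 20 to 120 N. Pads are 22 mm wide; open, the fingers measure 114 mm over their backs; the gripper's body (76 mm by 85 mm) begins 54 mm behind the grasp point. The pads swing forward as they close: fully open they stand 13 mm farther back than shut.
Start: joints at [1.165, 0.527, 1.433, -0, 1.181, -0.178], TCP at [0.141, 0.609, 0.239] pointing down, gripper open.
Joint ranges: [-3.08, 3.08], [-0.75, 2.2], [0.22, 2.44], [-1.43, 4.57], [0, 2.65], [-2.85, 2.85]. Speed limits (rad/s): [2.79, 2.79, 3.14, 3.14, 3.14, 3.14].

### API

Orientations are given as a unit quaternion [x, y, z, w].
In Python, from station import readout, cams, sign_off gives the robot as it stands.
- The arm moves only by the tool send_rows, never from a script. Its argument "commands" is text: rows parted by semicolons, each of 5 numbers parted by spaces: the finger opening in mm, from 0 to 85.4, then the shift along the tool's x, y, z each as a share of 0.02 m, from -1 to 1, then the turn about the tool's z as a share of 4 degrees, from -1 to 1. In form: grip dx dy dz spin; .... A call has 1 to 20 rows; each row shifts and turns the commanded pose from where the row before left it, along the tool's axes as they then stand; what a row does not reach is not made up. A row lasts 1/12 s, in which the tool goes at most 41.7 mm and 7.16 degrees, less where a joint would pass 70% of its speed; a pose out of reach is approached as far as the arm can. A call with a number of a shift or a turn outside -1 to 1 is refused whole. A call with a gripper value outside its range is refused whole. The fingers move at their own pace and stop on an object; "grip_force" is the grip in N (left out, the last holds). Time passes only in rows, so rows that do not move let the fingers close. It gives the time, the measured TCP pose, the force, the opening and the grip force at its end, in the units of the state.
- readout.sense(): the state, without advancing time (a new reading comes with each control period).
- cams.snapshot(name): name is "scene" or "top" or "wrist"; returns a dict with "pixels" (384x512x3 uint8, red, green, blue), "intrinsics" (3x3 intrinsics, pixels), "eye" and "rotation" of the camera in the world. Camera axes: x right, y down, z forward; pixel columns grow to the right and rows downward; lengths in m; the calibration is good to about 2 mm. A picture is of the moment at which its call begins. There is no depth.
- sign_off(): hands the job in; it is judged then, once.
The state is a dict: "t": time; "q": joint angles; "qd": joint speeds; "tau": joint torques, N m; "tcp_pos": TCP position; "tool_rot": TCP orientation; "force": force on the tool from outside, world axes, zero at the start; "ft_torque": the same for the moment, N m; "finger_gap": opening from 0.0 (shut) to 1.0 (fully open); "gripper_force": force on a finger pad.
Only numpy, scipy, OpenCV 4.12 (cv2) and the standard library are available. Lean on these libraries where they do the work, as an engineer would, in place of code of your own. Each camera call takes 0.05 s, during which the arm holds its last target. There are 200 camera calls.

### The job

Swing the orange keeper bar shut across the front of the clear jar with the red lid until it snaps behind its ball catch, so that the jar is braced in its black cradle. Then twist the red lid off anticlockwise, letting it rise as it turns, stop turning as soon as its threads let go (about a quarter turn), lift it straight off and finish holding it in the gripper, level and over the jar, a finger's width above the mouth. Leave the jar sitting in the latched cradle and everything else on the bench where it is.

Things in the scene. Friction and masses are not known exactly. Their poses are not given: they have to be found in the camera images.
- cradle: black printed jar cradle screwed to the bench; place and yaw vary. Base plate 116 x 146 mm, 8 mm thick; origin at bench level under the plate, x from the open front to the back wall, z up. Back wall and two cheeks (beside the jar's rear half) stand 46 mm above the plate, 1 mm clear of the jar. Keeper hinge post front left (x -32, y +52 mm), catch post front right (x -36, y -69, 60 mm tall)
- cradle_home (a point): where the centre of the jar's underside belongs when the jar stands fully home in the cradle: cradle x +10, y 0, z +8 mm; axes as the cradle
- keeper (a joint): angle of the orange keeper bar about its vertical hinge, rad: 0 = shut across the jar's front, against its stop; grows as the free end swings out to the cradle's -x (clockwise from above). Starts at 0.6 to 1.15, turns easily, stays where left. In the last 0.1 rad its nose must be pushed past a sprung ball in the catch post, about 7 N at the peg; below 0.03 the ball holds it. It pushes the jar home
- keeper_hinge (a point): on the keeper's vertical hinge axis, at the mid-height of the bar (38 mm above the bench)
- keeper_grip (a point): top centre of the keeper's upright grip peg, 12 mm diameter, 80 mm from the hinge axis, standing from the bar (top 45 mm above the bench, 10 mm thick, with a 4 mm pad facing the jar) up to 80 mm above the bench. Push it shut from outside, at 50 to 78 mm above the bench; when shut there is no room for a finger between peg and jar
- jar: clear plastic square jar of brass inserts, about 0.33 kg, 64 x 64 mm body, loose, standing in the cradle up to 8 mm short of home towards the front; origin at the centre of its underside, z up, x towards the cradle's back. Body 70 mm tall, sloping round shoulder to 78 mm, round threaded neck up to the rim at 98 mm
- jar_mouth (a point): centre of the jar's mouth, level with its rim, 98 mm above its underside; axes as the jar
- lid: red twist-off lid screwed on the jar, 40 g, round, 56 mm diameter, 17.5 mm tall; origin on its axis at the skirt's bottom edge, z up, about 85 mm above the jar's underside when tight (so 93 mm above the bench, top 110 mm). Grip the skirt at any height and yaw, 40 to 90 N. It breaks loose with about 0.3 to 0.5 N m, easing as it turns. It can be lifted only once its lugs are free of the threads
- lid_mark (a point): point on the lid's rim, 28 mm out on the lid's own +x axis. In the jar's frame it lies on +x when the lid is tight and turns towards +y as the lid is unscrewed (anticlockwise from above); it starts 0 to 12 degrees from tight. The lid rises 2.5 mm in 60 degrees; at 65 degrees from tight its three lugs are free, from 102 degrees on they would meet the next threads
- lid_seat (a point): centre of the lid's sealing face, 14 mm above the lid's origin; level with the jar's mouth when the lid is tight; axes as the lid
- spare_jar: second jar of the same make, closed with a BLUE lid, 64 x 64 mm, 102 mm tall, loose; origin at the centre of its underside. To be left alone
- insert_tray: yellow open tray 75 x 120 mm, 24 mm tall, three bays of brass inserts; origin at the centre of its underside. To be left alone
- driver: screwdriver lying flat, 190 mm long, blue handle; origin near its middle at bench level. To be left alone
- bracket_a: black printed U bracket 70 x 34 mm, 45 mm tall; origin at the centre of its underside. To be left alone
- bracket_b: a second black printed U bracket like bracket_a. To be left alone
- tape_roll: green roll of tape lying flat, 100 mm outside, 48 mm tall; origin at the centre of its underside. To be left alone
- calipers: steel and black digital calipers lying flat, 230 mm long, 14 mm thick; origin at bench level mid-beam. To be left alone
There are look-alikes about, which are no part of the job. What is shaped like the cradle but green is not meant. What is shaped like the jar but brown is not meant.

How it is judged:
On the way, in this order (a step that is already met when the one before it is completed fails the run):
1. the keeper bar is shut behind its ball catch, with the jar home and its lid still on (value of joint keeper below 0.03 rad and z of lid_seat in the frame of jar_mouth below 0.003 m), for 0.2 s.
2. the lid is unscrewed and lifted clear of the jar's mouth (z of lid_seat in the frame of jar_mouth above 0.004 m), for 0.2 s.
At the end, for the whole second after the job is handed in: keeper shut behind its catch (under 0.03 rad); jar upright and home (5 mm) in the cradle; lid gripped (over 2 N), at rest, level (0.15 rad), sealing face 5 to 35 mm above the jar's rim and within 15 mm of its axis, touching neither jar nor cradle, turned under about 120 degrees from tight (value of joint keeper below 0.03 rad and x of jar in the frame of cradle_home between -0.006 and 0.005 m and y of jar in the frame of cradle_home between -0.005 and 0.005 m and z of jar in the frame of cradle_home below 0.004 m and angle between jar's own z axis and vertical below 0.08 rad and z of lid_seat in the frame of jar_mouth between 0.005 and 0.035 m and horizontal distance between lid_seat and jar_mouth below 0.015 m and angle between lid's own z axis and vertical below 0.15 rad and x of lid_mark in the frame of jar above -0.0145 m and contact force between the fingers and lid above 2 N and contact force between lid and jar below 0.2 N and contact force between lid and cradle below 0.2 N and linear speed of each of lid, jar below 0.03 m/s); the arm keeps its last pose, push and grip.
It fails at once if the lid is unscrewed before the keeper is shut (value of joint keeper above 0.1 rad and y of lid_mark in the frame of jar above 0.016 m).
It fails at once if the lid is turned on well past where its threads let go (over about 120 degrees from tight) (x of lid_mark in the frame of jar below -0.0145 m).
It fails at once if the jar is lifted or tipped in its cradle (z of jar in the frame of cradle_home above 0.008 m or angle between jar's own z axis and vertical above 0.15 rad).
It fails at once if a bystander is disturbed (distance of any of spare_jar, insert_tray, driver, bracket_a, bracket_b, tape_roll, calipers from where it was at the start of the episode above 0.015 m).
It also fails if it takes over 51 s, if anything falls off the work surface, if the arm or the gripper's body presses on something with over 40 N, if the wrist force passes 120 N, or if a joint passes its speed limit or range.

## Working session

There is one attempt and no reset: what is moved stays moved. The work goes in short steps, Python scripts to look and compute and a tool call to move; the robot and the scene stay as the last step left them, time stands still between calls to the robot, and variables do not carry over. Pictures are saved under pics/ and viewed, at most 10 in all, crops included, and the job is handed in when it is done.

Besides the shell and the picture viewer there is one more tool, called after ">>>" as name(argument=value, ...) on one line, values as JSON. send_rows: Moves the arm, as the interface text tells. Its arguments: {"type":"object","properties":{"commands":{"type":"string"},"grip_force":{"type":"number"}},"required":["commands"]}

```bash
mkdir -p pics; cat > h.py <<'E'
import numpy as np, cv2
from station import readout, cams, sign_off
def snap(n,save=None):
    s=cams.snapshot(n)
    if save: cv2.imwrite('pics/'+save,s['pixels'][:,:,::-1])
    return s
def ray(s,u,v):
    d=np.linalg.inv(np.array(s['intrinsics']))@[u,v,1.]
    return np.array(s['eye']),np.array(s['rotation'])@d
def onz(s,u,v,z):
    e,d=ray(s,u,v); return e+d*(z-e[2])/d[2]
def proj(s,p):
    c=np.array(s['rotation']).T@(np.array(p)-np.array(s['eye'])); c=np.array(s['intrinsics'])@c; return c[:2]/c[2]
def blobs(s,lo,hi,amin=30):
    hsv=cv2.cvtColor(s['pixels'],cv2.COLOR_RGB2HSV)
    m=cv2.inRange(hsv,np.array(lo),np.array(hi))
    n,l,st,c=cv2.connectedComponentsWithStats(m)
    return [(st[i].tolist(),c[i].round(1).tolist()) for i in range(1,n) if st[i][4]>amin],l
E
python3 - <<'E'
from h import *
a=snap('top');b=snap('scene')
cv2.imwrite('pics/1.png',cv2.resize(a['pixels'],(800,600))[:,:,::-1])
cv2.imwrite('pics/2.png',cv2.resize(b['pixels'],(800,600))[:,:,::-1])
for s in(a,b):
    print(s['eye'],s['rotation'],s['intrinsics'])
    for nm,lo,hi in(('red',(0,150,80),(5,255,255)),('red2',(174,150,80),(180,255,255)),('orange',(8,150,120),(20,255,255))):
        print(nm,blobs(s,lo,hi)[0])
print(readout.sense())
E
```

```text
[0.3026661  0.06536034 1.27256865] [-0.68776663  0.71767869 -0.07793888  0.07641919] [[467.67708587   0.         257.19873283]
 [  0.         467.67708587 187.13726043]
 [  0.           0.           1.        ]]
red [([93, 29, 39, 52, 1084], [115.1, 59.9]), ([271, 161, 22, 20, 221], [281.2, 170.4])]
red2 []
orange [([0, 0, 512, 384, 134109], [260.9, 203.7]), ([96, 230, 22, 25, 402], [106.7, 242.6]), ([297, 269, 26, 4, 92], [308.6, 270.4]), ([324, 268, 11, 5, 31], [328.5, 270.1]), ([36, 309, 18, 22, 201], [44.4, 317.3]), ([0, 336, 85, 48, 2670], [35.8, 364.5])]
[1.54234908 0.430683   0.74941308] [ 0.51755633  0.70245842 -0.40181559 -0.27790619] [[380.76979409   0.         252.91679765]
 [  0.         380.76979409 189.08222214]
 [  0.           0.           1.        ]]
red [([177, 24, 17, 16, 186], [184.5, 31.8]), ([232, 26, 21, 16, 211], [241.3, 33.5]), ([212, 190, 16, 11, 86], [219.5, 195.8]), ([319, 297, 60, 87, 3602], [350.6, 342.3])]
red2 [([322, 307, 13, 52, 80], [327.8, 331.1])]
orange [([215, 160, 29, 16, 147], [226.9, 169.5]), ([227, 186, 16, 25, 98], [233.6, 200.1]), ([187, 229, 15, 24, 38], [191.8, 238.7]), ([336, 294, 95, 74, 250], [379.9, 317.5]), ([175, 327, 53, 17, 477], [201.7, 335.8])]
{'t': 0.1, 'q': array([ 1.16447584e+00,  5.28373807e-01,  1.43375896e+00,  1.74629788e-05,
        1.18141485e+00, -1.78499353e-01]), 'qd': array([ 0.00047528, -0.00234308, -0.00333346,  0.00075068,  0.00031275,
       -0.00024859]), 'tau': array([-2.79069791e-04, -4.43307388e+01, -1.78586340e+01, -3.08193439e-04,
        3.85303079e-03, -1.15512600e-05]), 'tcp_pos': array([0.14087597, 0.60827727, 0.23843593]), 'tool_rot': array([ 1.13667630e-01,  9.93518351e-01, -9.33666051e-04, -2.89502673e-04]), 'force': array([ 0.1253695 , -0.69622486,  0.56962335]), 'ft_torque': array([-0.01755924,  0.02063197, -0.05562794]), 'gripper_force': 0.0, 'finger_gap': 1.0025225643635332}
```

View pics/1.png

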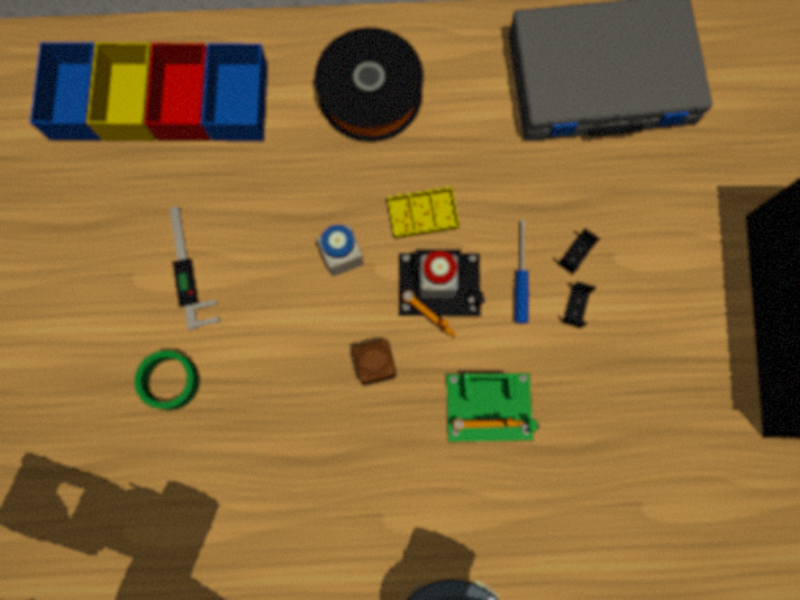

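View pics/2.png

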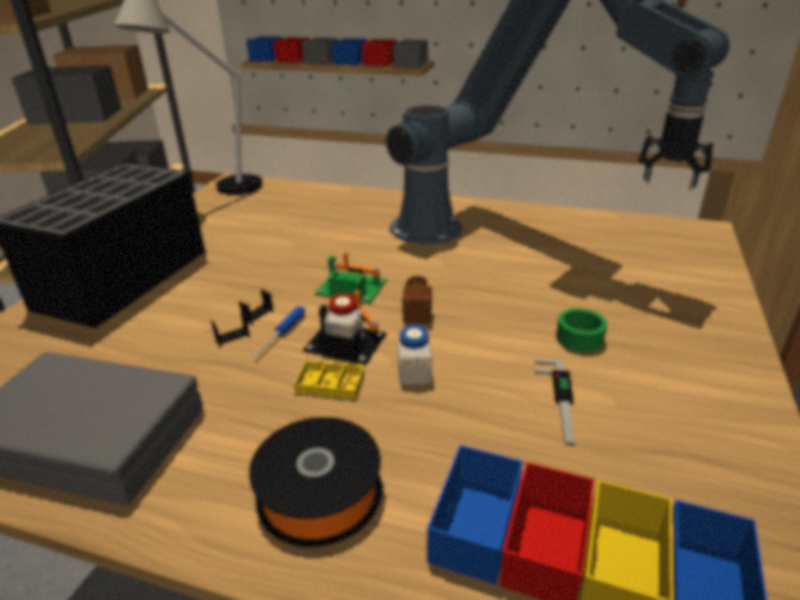

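The top view shows a black cradle with the red-lidded jar at (440,268) on the 800 px scale, with its orange keeper running from (408,297) to (452,333). The look-alikes are the green cradle at (490,405), the brown jar at (373,360) and the blue-lidded spare at (340,247). The black cradle with the red lid fits the description. The scene view shows the same jar at (343,318).

```bash
python3 - <<'E'
s=open('h.py').read()
s=s.replace("    if save:","    from scipy.spatial.transform import Rotation as R\n    s['rotation']=R.from_quat(s['rotation']).as_matrix()\n    if save:")
open('h.py','w').write(s)
E
python3 - <<'E'
from h import *
a=snap('top');b=snap('scene')
c=a['pixels'][145:300,215:370]; c2=b['pixels'][155:245,180:290]
im=np.hstack([cv2.resize(c,(390,390),interpolation=cv2.INTER_CUBIC),cv2.resize(c2,(400,390),interpolation=cv2.INTER_CUBIC)])
cv2.imwrite('pics/3.png',im[:,:,::-1])
print('lid top',onz(a,281.2,170.4,.110),onz(b,219.5,195.8,.103))
hsv=cv2.cvtColor(a['pixels'],cv2.COLOR_RGB2HSV)
m=cv2.inRange(hsv,np.array((5,180,150)),np.array((18,255,255)))[180:220,250:300]
for r in range(0,40,2): print(''.join('#' if x else '.' for x in m[r]))
print(hsv[200,275],hsv[230,240])
# plane corners guesses
for u,v in((256,162),(308,162),(308,202),(255,202)): print(onz(a,u,v,.008))
E
```

```text
lid top [ 0.6023071 -0.0060878  0.11     ] [ 0.6123909  -0.00125415  0.103     ]
..................................................
..................................................
..................................................
..................................................
..................................................
..............#...................................
............#####.................................
...............####...............................
.................#####............................
...................#####..........................
......................####........................
........................#####.....................
...........................###....##..............
.................................####.............
...................................##.............
....................................####..........
....................................#####.........
......................................####........
..................................................
..................................................
[ 17 255 177] [ 11 188 110]
[0.65591222 0.05691792 0.008     ]
[ 0.64965024 -0.08868676  0.008     ]
[ 0.53583039 -0.08118124  0.008     ]
[0.54205978 0.06442481 0.008     ]
```

View pics/3.png

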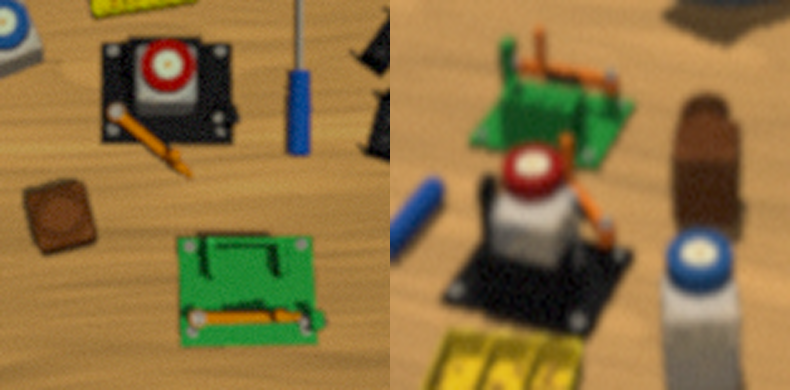

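Confirmed: the black cradle with the red-lidded jar is the target. In the top view the keeper is open at about 0.7 rad, with its peg near (286,207) at full resolution. I'll move to a staging pose with the fingers shut and the tool x axis along the cradle x axis.

>>> send_rows(commands="0 0 0 0 -0.83;0 0 0 0 -0.83;0 0 0 0 -0.83;0 -0.57 -0.99 0 0;0 -0.57 -0.99 0 0;0 -0.57 -0.99 0 0;0 -0.57 -0.99 0 0;0 -0.57 -0.99 0 0;0 -0.57 -0.99 0 0;0 -0.57 -0.99 0 0;0 -0.57 -0.99 0 0;0 -0.57 -0.99 0 0;0 -0.57 -0.99 0 0;0 -0.57 -0.99 0 0;0 -0.57 -0.99 0 0;0 -0.57 -0.99 0 0;0 -0.57 -0.99 0 0;0 -0.57 -0.99 0 0;0 -0.57 -0.99 0 0;0 -0.57 -0.99 0 0")

```text
t: 1.87
tcp_pos: [0.3168, 0.2613, 0.2394]
tool_rot: [0.027, 1.0, 0.0, 0.0]
force: [0.1, -0.9, -0.3]
finger_gap: 0.001
gripper_force: 0.0
```

>>> send_rows(commands="0 -0.57 -0.99 0 0;0 -0.57 -0.99 0 0;0 -0.57 -0.99 0 0;0 -0.57 -0.99 0 0;0 -0.57 -0.99 0 0;0 -0.57 -0.99 0 0;0 -0.57 -0.99 0 0;0 -0.57 -0.99 0 0;0 -0.57 -0.99 0 0;0 -0.57 -0.99 0 0;0 -0.57 -0.99 0 0;0 -0.57 -0.99 0 0;0 -0.57 -0.99 0 0;0 0 0 0 0;0 0 0 0 0")

```text
t: 3.12
tcp_pos: [0.4508, -0.0035, 0.2392]
tool_rot: [0.028, 1.0, 0.0, -0.0]
force: [-0.4, 0.3, 0.5]
finger_gap: -0.003
gripper_force: 0.0
```

```bash
python3 - <<'E'
from h import *
w=snap('wrist'); cv2.imwrite('pics/4.png',cv2.resize(w['pixels'],(800,600))[:,:,::-1])
print(w['eye'],w['rotation'],w['intrinsics']); s=readout.sense(); print(s['t'],s['q'],s['tcp_pos'],s['tool_rot'],s['force'])
E
```

```text
[0.36984156 0.00109729 0.37387533] [[ 0.05538804  0.94560656  0.32056263]
 [ 0.99846431 -0.05280634 -0.01674854]
 [ 0.00109021  0.32099802 -0.94707924]] [[273.54997513   0.         261.66044321]
 [  0.         273.54997513 188.85269861]
 [  0.           0.           1.        ]]
3.1667 [-2.55312732e-01  2.93930945e-01  1.85358421e+00  4.26099588e-04
  9.95556739e-01 -1.77128241e+00] [ 0.44997928 -0.00262319  0.23905262] [ 2.75258776e-02  9.99620802e-01  3.41160019e-04 -6.80127900e-04] [-0.0559262   0.17258765  0.22592293]
```

View pics/4.png

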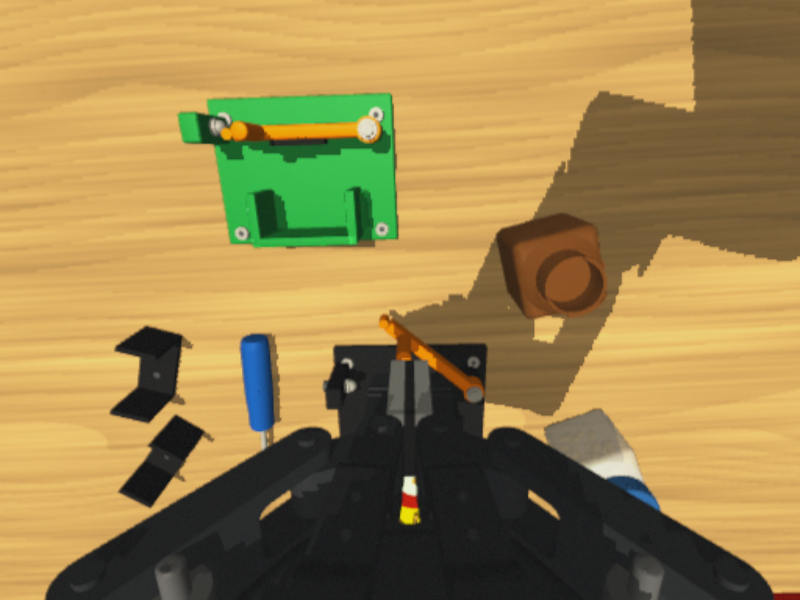

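The wrist view shows the target cradle's front edge from (333,347) to (487,345) on the 800 px scale, the hinge screw at (474,393), and the bar running up to its nose at (385,320). The peg is near (404,350) and the catch post is at (340,383).

```bash
python3 - <<'E'
from h import *
w=snap('wrist'); k=.64
P=lambda u,v,z:onz(w,u*k,v*k,z).round(4)
print('corners',P(333,347,.008),P(487,345,.008))
print('screws',P(347,364,.009),P(474,362,.009))
print('hinge',P(474,393,.048),'nose',P(385,320,.04),'peg top',P(404,358,.08),'peg base',P(402,338,.045))
m=cv2.resize(w['pixels'][195:260,200:320],(720,390),interpolation=cv2.INTER_CUBIC);cv2.imwrite('pics/5.png',m[:,:,::-1])
E
```

```text
corners [ 0.5402 -0.0785  0.008 ] [0.546  0.0664 0.008 ]
screws [ 0.5582 -0.0669  0.009 ] [0.5627 0.0539 0.009 ]
hinge [0.5722 0.0482 0.048 ] nose [ 0.5027 -0.025   0.04  ] peg top [ 0.5187 -0.0096  0.08  ] peg base [ 0.5178 -0.0115  0.045 ]
```

View pics/5.png

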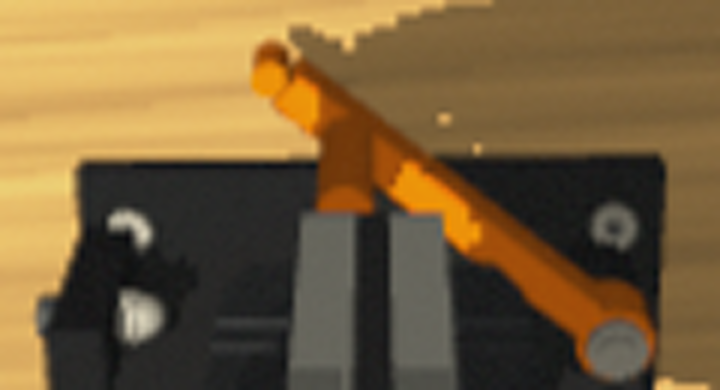

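The keeper angle comes out at 0.71 rad, with the peg at about (0.516,-0.0135) and the hinge at (0.571,0.045). The measured plate width of 145 mm matches the given size. I'll descend outside the peg.

>>> send_rows(commands="0 -0.17 -0.09 0.96 0;0 -0.17 -0.09 0.96 0;0 -0.17 -0.09 0.96 0;0 -0.17 -0.09 0.96 0;0 -0.17 -0.09 0.96 0;0 -0.17 -0.09 0.96 0;0 -0.17 -0.09 0.96 0;0 -0.17 -0.09 0.96 0;0 -0.17 -0.09 0.96 0;0 0 0 0 0;0 0 0 0 0")

```text
t: 4.13
tcp_pos: [0.4791, -0.0194, 0.0661]
tool_rot: [0.026, 1.0, 0.0, -0.001]
force: [-0.0, -0.1, 0.0]
finger_gap: 0.002
gripper_force: 0.0
```

```bash
python3 - <<'E'
from h import *
w=snap('wrist'); m=cv2.resize(w['pixels'][150:290,160:360],(800,560),interpolation=cv2.INTER_CUBIC);cv2.imwrite('pics/6.png',m[:,:,::-1])
s=readout.sense();print(s['tcp_pos'],s['force'])
E
```

```text
[ 0.47967793 -0.01967119  0.06684803] [ 0.10425372 -0.27816513 -0.68339753]
```

View pics/6.png

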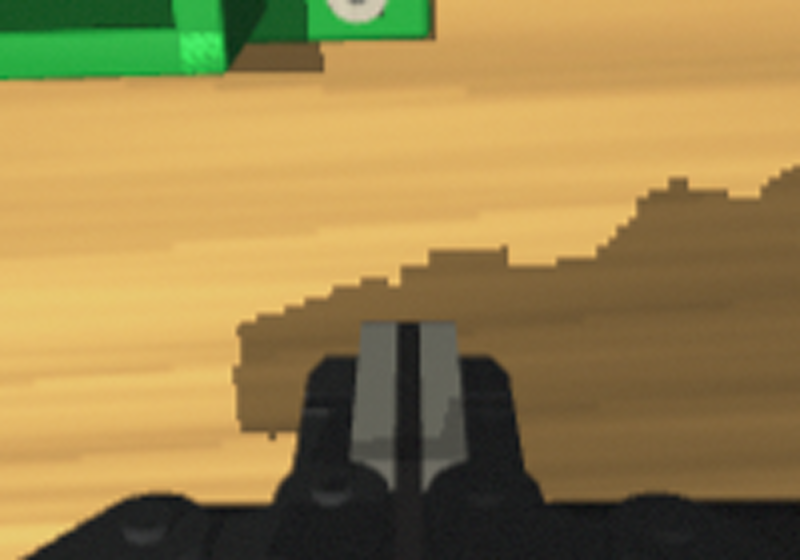

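The fingers are down in front of the peg, clear of the green cradle. I'll push the bar shut along the arc.

>>> send_rows(commands="0 -0.2 -0.03 0 0;0 -0.2 -0.03 0 0;0 -0.2 -0.03 0 0;0 -0.2 -0.03 0 0;0 -0.2 -0.03 0 0;0 -0.2 -0.03 0 0;0 -0.2 -0.03 0 0;0 -0.2 -0.04 0 0;0 -0.2 -0.04 0 0;0 -0.2 -0.04 0 0;0 -0.2 -0.04 0 0;0 -0.2 -0.04 0 0;0 -0.2 -0.04 0 0;0 -0.2 -0.04 0 0;0 0 0 0 0")

```text
t: 5.43
tcp_pos: [0.5339, -0.0393, 0.0663]
tool_rot: [0.025, 1.0, -0.004, -0.003]
force: [-9.0, -24.4, 1.3]
finger_gap: 0.001
gripper_force: 13.3
```

```bash
python3 - <<'E'
from h import *
a=snap('top');b=snap('scene')
c=a['pixels'][150:230,230:330]; c2=b['pixels'][165:245,180:280]
im=np.hstack([cv2.resize(c,(400,320),interpolation=cv2.INTER_CUBIC),cv2.resize(c2,(400,320),interpolation=cv2.INTER_CUBIC)])
cv2.imwrite('pics/7.png',im[:,:,::-1])
s=readout.sense();print(s['tcp_pos'],s['force'])
E
```

```text
[ 0.53384632 -0.03930111  0.06618297] [ -9.46786015 -24.32331082   0.52401561]
```

View pics/7.png

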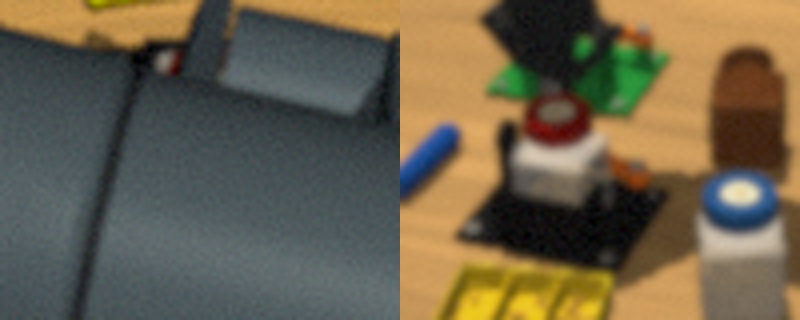

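The 24 N sideways force means the finger slid off the peg onto its free-end side: I was about 8 mm too far towards -y. I'll unload, retreat, rise and look again.

>>> send_rows(commands="0 0 -0.4 0 0;0 0.5 -0.1 0 0;0 0.9 0 0 0;0 0.9 0 0 0;0 0.9 0 0 0;0 0.9 0 -0.5 0;0 0 0.5 -1 0;0 0 0.5 -1 0;0 0 0.3 -1 0;0 0 0 -1 0;0 0 0 -1 0;0 0 0 -1 0;0 0 0 -1 0;0 0 0 -1 0;0 0 0 0 0;0 0 0 0 0")

```text
t: 6.87
tcp_pos: [0.4557, -0.013, 0.2374]
tool_rot: [0.027, 1.0, -0.0, 0.002]
force: [0.7, 0.1, -0.2]
finger_gap: -0.004
gripper_force: 0.0
```

```bash
python3 - <<'E'
from h import *
w=snap('wrist'); m=cv2.resize(w['pixels'][170:300,160:360],(800,520),interpolation=cv2.INTER_CUBIC);cv2.imwrite('pics/8.png',m[:,:,::-1])
s=readout.sense();print(s['tcp_pos'],s['force'],s['tool_rot'])
E
```

```text
[ 0.45476421 -0.0128584   0.23644244] [-0.14168344 -0.49363934 -1.16233738] [2.70382146e-02 9.99634320e-01 9.23871894e-05 3.91903713e-04]
```

View pics/8.png

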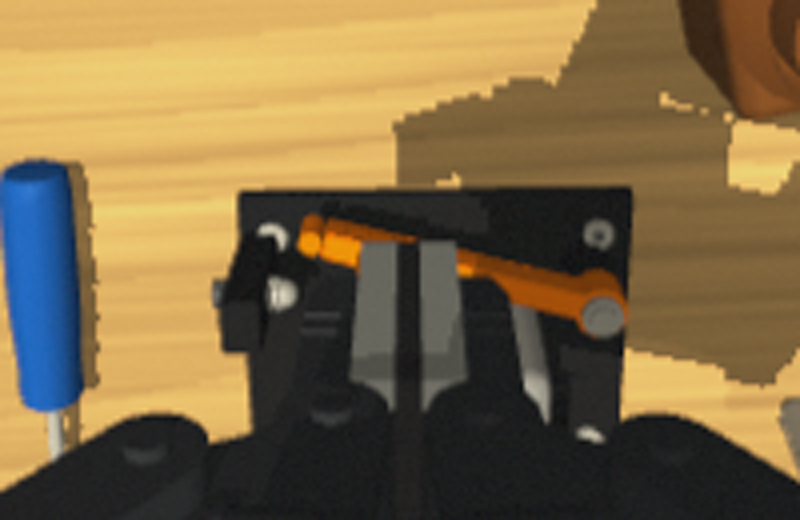

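The wrist crop shows the bar is now much nearer shut, from the hinge at (602,317) to the nose at (312,236). I'll compute its angle and the peg position.

```bash
python3 - <<'E'
from h import *
w=snap('wrist')
P=lambda u,v,z:onz(w,160+u/4,170+v/4,z)
A=P(238,192,.008);B=P(632,188,.008)
y=(B-A)/np.linalg.norm(B-A);x=np.array([y[1],-y[0],0]);o=(A+B)/2+.058*x;o[2]=0
H=P(602,317,.048);N=P(312,232,.045);T=P(340,248,.045)
print(np.linalg.norm(B-A),np.arctan2(x[1],x[0]),o)
f=lambda p:np.round([(p-o)@x*1e3,(p-o)@y*1e3],1)
for n,p in(('H',H),('N',N),('T',T)):print(n,p,f(p))
h=o-.032*x+.052*y
for a in(.2,.25,.3,.0): print(a,h-.08*(np.sin(a)*x+np.cos(a)*y))
E
```

```text
0.14317860110061167 -0.04255520795977548 [ 0.59932912 -0.00916906  0.        ]
H [0.57277877 0.04727029 0.048     ] [-28.9  55.3]
N [ 0.53730226 -0.04816099  0.045     ] [-60.3 -41.6]
T [ 0.54369257 -0.03934245  0.045     ] [-54.3 -32.5]
0.2 [ 0.55035559 -0.03351298  0.        ]
0.25 [ 0.54649831 -0.03245559  0.        ]
0.3 [ 0.5426987  -0.03120674  0.        ]
0.0 [ 0.56616691 -0.03578236  0.        ]
```

>>> send_rows(commands="0 -0.28 -0.085 0.94 0;0 -0.28 -0.085 0.94 0;0 -0.28 -0.085 0.94 0;0 -0.28 -0.085 0.94 0;0 -0.28 -0.085 0.94 0;0 -0.28 -0.085 0.94 0;0 -0.28 -0.085 0.94 0;0 -0.28 -0.085 0.94 0;0 -0.28 -0.085 0.94 0;0 0 0 0 0")

```text
t: 7.8
tcp_pos: [0.5026, -0.0308, 0.0632]
tool_rot: [0.027, 1.0, 0.001, -0.003]
force: [-0.9, 0.4, -0.3]
finger_gap: 0.001
gripper_force: 0.0
```

>>> send_rows(commands="0 -0.2 -0.01 0 0;0 -0.2 -0.01 0 0;0 -0.2 -0.01 0 0;0 -0.2 -0.01 0 0;0 -0.2 -0.01 0 0;0 -0.2 -0.01 0 0;0 -0.2 -0.01 0 0;0 -0.2 -0.01 0 0;0 -0.2 -0.01 0 0;0 -0.2 -0.01 0 0;0 0 0 0 0")

```text
t: 8.72
tcp_pos: [0.5445, -0.0353, 0.0672]
tool_rot: [0.027, 1.0, -0.0, 0.0]
force: [-0.3, -0.1, 0.3]
finger_gap: -0.002
gripper_force: 0.1
```

>>> send_rows(commands="0 -0.1 0 0 0;0 -0.1 0 0 0;0 -0.1 0 0 0;0 0 0 0 0")

```text
t: 9.05
tcp_pos: [0.5455, -0.0351, 0.0669]
tool_rot: [0.026, 1.0, 0.0, -0.005]
force: [-8.5, -3.3, 5.3]
finger_gap: 0.0
gripper_force: 4.3
```

>>> send_rows(commands="0 -0.1 0 0 0;0 -0.1 0 0 0;0 0 0 0 0")

```text
t: 9.3
tcp_pos: [0.5466, -0.0353, 0.0668]
tool_rot: [0.026, 1.0, 0.0, -0.008]
force: [-12.5, -4.8, 7.9]
finger_gap: -0.001
gripper_force: 6.4
```

>>> send_rows(commands="0 -0.1 0 0 0;0 -0.1 0 0 0;0 -0.1 0 0 0;0 0 0 0 0")

```text
t: 9.63
tcp_pos: [0.5532, -0.0356, 0.0664]
tool_rot: [0.026, 1.0, 0.001, -0.008]
force: [-12.4, -4.1, 6.2]
finger_gap: 0.0
gripper_force: 5.9
```

>>> send_rows(commands="0 -0.1 0 0 0;0 -0.1 0 0 0;0 0 0 0 0;0 0 0 0 0")

```text
t: 9.97
tcp_pos: [0.5534, -0.0356, 0.0663]
tool_rot: [0.026, 1.0, 0.001, -0.012]
force: [-17.9, -6.3, 10.3]
finger_gap: -0.004
gripper_force: 8.9
```

The bar jumped about 6.6 mm and then went hard, so it appears to have snapped. I'll push a touch more, then retreat, rise with the fingers open, and check.

>>> send_rows(commands="0 -0.1 0 0 0;0 -0.1 0 0 0;0 0 0 0 0;0 0.6 0 0 0;0 0.6 0 0 0;0 0.6 0 0 0;0 0.4 0 -1 0;0 0 0.2 -1 0;85 0 0.2 -1 0;85 0 0.2 -1 0;85 0 0.2 -1 0;85 0 0.2 -1 0;85 0 0 -1 0;85 0 0 -1 0;85 0 0 -1 0;85 0 0 0 0;85 0 0 0 0")

```text
t: 11.38
tcp_pos: [0.526, -0.0141, 0.2484]
tool_rot: [0.027, 1.0, -0.0, 0.002]
force: [-0.1, 0.4, 0.1]
finger_gap: 0.994
gripper_force: 0.0
```

```bash
python3 - <<'E'
from h import *
w=snap('wrist'); m=cv2.resize(w['pixels'][170:384,110:400],(800,590),interpolation=cv2.INTER_CUBIC);cv2.imwrite('pics/9.png',m[:,:,::-1])
s=readout.sense();print(s['tcp_pos'],s['force'],s['tool_rot'],s['q'])
for lo,hi in(((0,150,60),(6,255,255)),((172,150,60),(180,255,255)),((8,200,120),(19,255,255))):print(blobs(w,lo,hi,60)[0])
a=snap('top')
print(blobs(a,(0,150,80),(5,255,255))[0])
E
```

```text
[ 0.52507138 -0.01389708  0.24722247] [ 0.09187759 -1.14707757 -1.53419657] [2.69879696e-02 9.99635690e-01 7.66973512e-05 3.61522964e-04] [-2.39562166e-01  3.83296010e-01  1.67268905e+00  3.42073026e-04
  1.08493321e+00 -1.75653563e+00]
[([248, 225, 49, 47, 1372], [271.9, 246.8])]
[]
[([145, 0, 18, 15, 91], [153.7, 8.5]), ([168, 4, 81, 12, 202], [206.4, 11.3]), ([229, 190, 88, 12, 613], [269.8, 195.4]), ([243, 203, 10, 9, 61], [247.5, 206.9])]
[([93, 28, 40, 61, 1671], [113.5, 58.8])]
```

View pics/9.png

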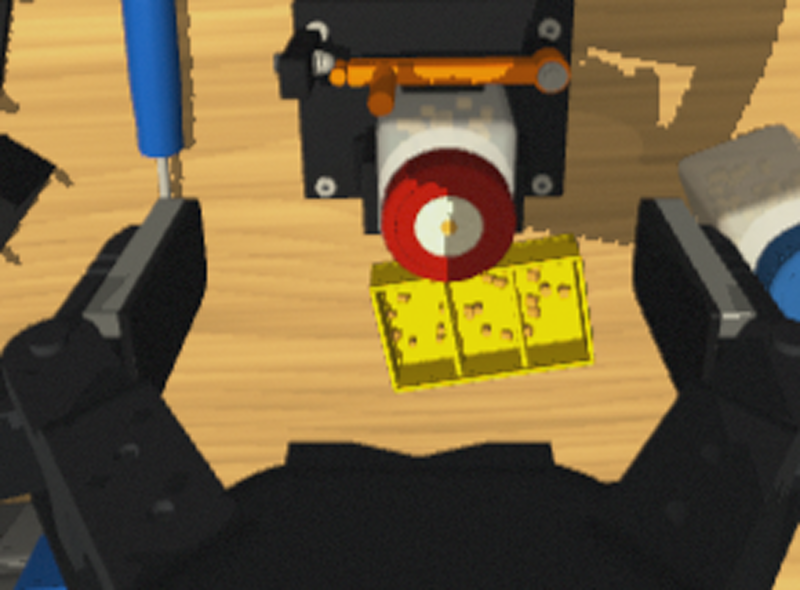

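The keeper lies parallel to the plate's front edge, with its nose at the ball at (325,62) in the crop, so it is latched. The lid is centred at (448,226).

```bash
python3 - <<'E'
from h import *
from scipy.spatial.transform import Rotation as R
w=snap('wrist'); s=readout.sense()
P=lambda u,v,z:onz(w,110+u*290/800,170+v*214/590,z)
A=P(298,0,.008)
h=P(551,73,.048);n=P(335,77,.042);print('bar',h,n,np.arctan2(n[0]-h[0],n[1]-h[1])+np.pi)
L=P(448,226,.111);print('lid',L)
Rm=R.from_quat(s['tool_rot']).as_matrix()
print('d tool',Rm.T@(np.array([L[0],L[1],.09])-s['tcp_pos']))
E
```

```text
bar [0.56985269 0.0467634  0.048     ] [ 0.56862174 -0.05574316  0.042     ] 0.012007843595200018
lid [ 0.61071975 -0.00583918  0.111     ]
d tool [-0.08617787  0.01255457  0.15597078]
```

>>> send_rows(commands="85 -0.86 0.11 0 0;85 -0.86 0.11 0 0;85 -0.86 0.11 0 0;85 -0.86 0.12 0 0;85 -0.86 0.12 0 0;85 0 0 0 1;85 0 0 0 1;85 0 0 0 1;85 0 0 0 1;85 0 0 0 1;85 0 0 0 1;85 0 0 0 1;85 0 0 0.3 1;85 0 0 0.3 1;85 0 0 0.3 1;85 0 0 0.3 1;85 0 0 0.3 1;85 0 0 0.3 1;85 0 0 0.3 1")

```text
t: 13.12
tcp_pos: [0.6107, -0.0072, 0.2032]
tool_rot: [0.495, 0.869, -0.0, -0.002]
force: [-0.2, 0.2, -0.1]
finger_gap: 1.003
gripper_force: 0.0
```

>>> send_rows(commands="85 0 0 0.3 1;85 0 0 0.3 1;85 0 0 0.3 1;85 0 0 0.3 1;85 0 0 0 0;85 0 0 0 0")

```text
t: 13.62
tcp_pos: [0.6107, -0.0072, 0.1797]
tool_rot: [0.609, 0.793, -0.001, -0.001]
force: [-0.3, 0.1, 0.2]
finger_gap: 0.997
gripper_force: 0.0
```

```bash
python3 - <<'E'
from h import *
from scipy.spatial.transform import Rotation as R
w=snap('wrist'); s=readout.sense(); Rm=R.from_quat(s['tool_rot']).as_matrix()
print(s['tcp_pos'],s['q'],s['force'],Rm.round(3).tolist())
bl,l=blobs(w,(0,150,60),(6,255,255),60); bl2,_=blobs(w,(170,150,60),(180,255,255),60)
print(bl,bl2); i=max(bl,key=lambda b:b[0][4])[0]
hsv=cv2.cvtColor(w['pixels'],cv2.COLOR_RGB2HSV)
wh=cv2.inRange(hsv,np.array((0,0,150)),np.array((180,90,255)))
x,y,ww,hh=i[:4]; sub=np.zeros_like(wh);sub[y:y+hh,x:x+ww]=wh[y:y+hh,x:x+ww]
M=cv2.moments(sub,True);print(M['m00'],onz(w,M['m10']/M['m00'],M['m01']/M['m00'],.111))
cv2.imwrite('pics/10.png',cv2.resize(w['pixels'],(800,600))[:,:,::-1])
E
```

```text
[ 0.61114194 -0.00725714  0.18033492] [-1.94523000e-01  5.79538586e-01  1.52372478e+00  5.05250279e-05
  1.04020129e+00 -4.56346489e-01] [1.21179802 0.14734813 0.17123127] [[-0.259, 0.966, -0.002], [0.966, 0.259, 0.0], [0.001, -0.002, -1.0]]
[([231, 167, 69, 69, 2732], [264.5, 200.3])] []
786.0 [0.61339554 0.00376506 0.111     ]
```

View pics/10.png

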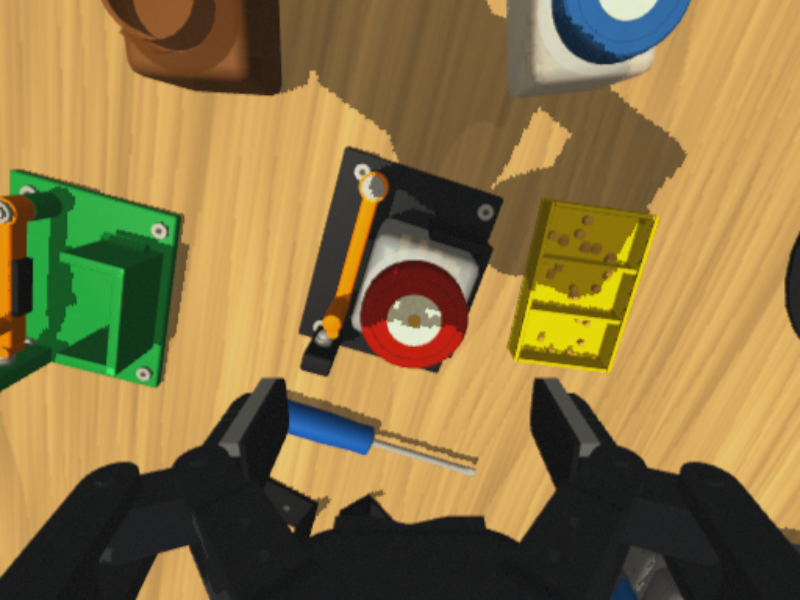

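The wrist view shows the lid at (414,319) on the 800 px scale, roughly midway between the finger pads at (280,400) and (537,400), with the keeper lying shut beside the jar. I'll recompute the centre from the label.

```bash
python3 - <<'E'
from h import *
from scipy.spatial.transform import Rotation as R
w=snap('wrist'); s=readout.sense(); Rm=R.from_quat(s['tool_rot']).as_matrix()
for u,v in((414,319),(413.5,314)):
    L=onz(w,u*.64,v*.64,.111); print(L,Rm.T@(np.array([L[0],L[1],.091])-s['tcp_pos']))
E
```

```text
[ 0.6149094  -0.00593976  0.111     ] [0.00041322 0.00377137 0.08984551]
[ 0.61393889 -0.00335512  0.111     ] [0.00316088 0.00350193 0.0898469 ]
```

>>> send_rows(commands="85 0.03 0.12 0.4 0;85 0 0 0.8 0;85 0 0 0.8 0;85 0 0 0.8 0;85 0 0 0.8 0;85 0 0 0.5 0;85 0 0 0.3 0;85 0 0 0 0;85 0 0 0 0")

```text
t: 14.47
tcp_pos: [0.614, -0.0061, 0.0934]
tool_rot: [0.609, 0.793, 0.0, 0.0]
force: [0.2, 0.6, -0.6]
finger_gap: 0.994
gripper_force: 0.0
```

>>> send_rows(commands="50 0 0 0 0;50 0 0 0 0;50 0 0 0 0;50 0 0 0 0;50 0 0 0 0;50 0 0 0 0", grip_force=65)

```text
t: 14.97
tcp_pos: [0.6136, -0.0064, 0.0947]
tool_rot: [0.609, 0.793, -0.0, 0.0]
force: [-3.4, -1.0, 6.3]
finger_gap: 0.64
gripper_force: 67.3
```

The lid is gripped: the opening is 55 mm with 67 N. I'll unscrew it anticlockwise, with a rise.

>>> send_rows(commands="50 0 0 -0.02 -0.8;50 0 0 -0.02 -0.8;50 0 0 -0.01 -0.8;50 0 0 -0.01 -0.8;50 0 0 -0.01 -0.8;50 0 0 -0.01 -0.8;50 0 0 -0.01 -0.8;50 0 0 -0.01 -0.8;50 0 0 0 0")

```text
t: 15.72
tcp_pos: [0.613, -0.0065, 0.0959]
tool_rot: [0.418, 0.908, -0.0, -0.0]
force: [-1.7, -0.3, 3.2]
finger_gap: 0.639
gripper_force: 68.5
```

```bash
python3 - <<'E'
from h import *
s=readout.sense();print(s['tcp_pos'],np.degrees(2*np.arctan2(s['tool_rot'][0],s['tool_rot'][1])),s['force'],s['ft_torque'],s['q'][5],s['finger_gap'])
E
```

```text
[ 0.61301427 -0.00654956  0.09588558] 49.446714633432855 [-1.73279682 -0.33496638  3.22995024] [-0.07474646  0.3847479   0.08666375] -0.8998292564244036 0.6386639111990339
```

>>> send_rows(commands="50 0 0 -0.01 -0.8;50 0 0 -0.01 -0.8;50 0 0 -0.01 -0.8;50 0 0 -0.01 -0.8;50 0 0 -0.01 -0.8;50 0 0 -0.01 -0.8;50 0 0 -0.01 -0.8;50 0 0 -0.01 -0.8;50 0 0 -0.01 -0.8;50 0 0 -0.01 -0.8;50 0 0 -0.01 -0.8;50 0 0 -0.01 -0.8;50 0 0 -0.01 -0.8;50 0 0 -0.01 -0.8;50 0 0 -0.01 -0.8;50 0 0 0 0")

```text
t: 17.05
tcp_pos: [0.6135, -0.0061, 0.0983]
tool_rot: [0.013, 1.0, -0.0, -0.0]
force: [-2.5, -1.3, -0.6]
finger_gap: 0.636
gripper_force: 68.8
```

>>> send_rows(commands="50 0 0 -0.1 0;50 0 0 -0.1 0;50 0 0 0 0")

```text
t: 17.3
tcp_pos: [0.614, -0.0061, 0.1028]
tool_rot: [0.014, 1.0, -0.0, 0.0]
force: [-2.0, -0.3, -0.0]
finger_gap: 0.635
gripper_force: 68.8
```

```bash
python3 - <<'E'
from h import *
s=readout.sense();print(s['tcp_pos'],np.degrees(2*np.arctan2(s['tool_rot'][0],s['tool_rot'][1])),s['force'],s['ft_torque'],s['q'][5],s['finger_gap'])
E
```

```text
[ 0.61402603 -0.00612084  0.10280332] 1.5526500807434716 [-1.96589887 -0.34245064 -0.03032685] [-0.15319686  0.21342437  0.01873353] -1.7354930566182547 0.6345636558372239
```

It is free: it rose 4.5 mm with no pull. I'll lift it straight to about 20 mm above the rim.

>>> send_rows(commands="50 0 0 -0.2 0;50 0 0 -0.2 0;50 0 0 -0.2 0;50 0 0 0 0;50 0 0 0 0;50 0 0 0 0;50 0 0 0 0")

```text
t: 17.88
tcp_pos: [0.6137, -0.0061, 0.1143]
tool_rot: [0.013, 1.0, 0.0, -0.0]
force: [0.1, 0.8, -0.6]
finger_gap: 0.635
gripper_force: 68.9
```

```bash
python3 - <<'E'
from h import *
s=readout.sense();print(s['tcp_pos'],s['force'],s['finger_gap'],s['gripper_force'])
b=snap('scene');r=blobs(b,(0,150,60),(6,255,255),60)[0];print(r)
P=[.613,-.006]
print(proj(b,P+[.12]),proj(b,P+[.103]))
# neck/mouth and jar body
hsv=cv2.cvtColor(b['pixels'],cv2.COLOR_RGB2HSV)
print(hsv[186:225:2,219].tolist())
E
```

```text
[ 0.61367259 -0.00606971  0.11425639] [ 0.10361799  0.83074327 -0.55780731] 0.6345561915608747 68.89040306210518
[([177, 24, 19, 16, 221], [185.6, 31.8]), ([210, 185, 14, 12, 82], [215.7, 192.2]), ([320, 296, 60, 88, 3701], [350.7, 341.8])]
[217.64564978 191.1297723 ] [218.04160886 195.68069693]
[[11, 101, 192], [19, 73, 147], [14, 88, 107], [4, 179, 84], [3, 235, 90], [2, 150, 104], [11, 59, 169], [17, 36, 199], [18, 39, 203], [18, 40, 205], [17, 38, 201], [19, 55, 173], [18, 68, 131], [18, 70, 117], [17, 69, 100], [23, 51, 40], [173, 170, 12], [90, 40, 19], [165, 90, 17], [150, 46, 11]]
```

The lid followed the gripper, and the load is only about 0.6 N, the lid's own weight, so the jar stayed put. Handing in.

```bash
python3 -c "
from station import sign_off
print(sign_off())"
```

```text
the job is handed in; nothing more can be done
None
```

I handed the job in with the keeper snapped shut and the red lid unscrewed about 74° and held roughly 20 mm above the jar's mouth. The station gave no verdict; force readings suggest the jar stayed in its cradle, but I did not re-check the jar or bystanders by camera at the end.

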